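# Close a two-part plaster mould on its guide pins

### The arm

A 6-joint arm with a two-finger parallel gripper is mounted at the origin on the work surface. World frame = base frame: x ahead of the robot, y to its left, z up, the work surface at z = 0. Lengths are in m, angles in rad, forces in N, time in s.
With the tool pointing down it reaches from about 0.35 to 0.925 m from the base axis. Payload 6.4 kg.
Tool frame: the origin (TCP) lies at the very end of the fingers, on their centre line; the grasp point (between the pads) lies r.grip_point_offset behind it (r.grip_point_offset is the distance from the TCP to the grasp point, in m); z points along the fingers, y is the line along which they close (so a half turn about z gives the same grasp; the last joint's range is limited). The gripper opens to 85 mm and grips with 20 to 120 N. Pads are 22 mm wide; open, the fingers measure 114 mm over their backs; the gripper's body (76 mm by 85 mm) begins 54 mm behind the grasp point. The pads swing forward as they close: fully open they stand 13 mm farther back than shut.
Start: joints at [-1.408, 0.245, 1.558, -0, 1.339, -0.174], TCP at [0.215, -0.613, 0.231] pointing down, gripper open.
Joint ranges: [-3.13, 3.13], [-1.02, 2.26], [0.13, 2.54], [-0.95, 4.09], [0.21, 2.88], [-2.74, 2.74]. Speed limits (rad/s): [2.57, 2.57, 3.14, 3.14, 3.14, 3.14].

### API

Orientations are given as a unit quaternion [w, x, y, z].
In Python, from station import r gives the robot as it stands. The module is installed in compiled form; this text tells all that it offers.
- The arm moves only by the shell command python3 -m jog 'ROWS' [OPENING] [FORCE]. ROWS is JSON, a list of rows, each a list of 6 numbers: the shift along the tool's x, y, z in units of 5 cm (1.0 is 5 cm), then the turn, a rotation vector about the tool's x, y, z in units of 6 degrees (1.0 is 6 degrees). A call has 1 to 20 rows; each row shifts and turns the commanded pose from where the row before left it, along the tool's axes as they then stand; what a row does not reach is not made up. A row lasts 1/8 s, in which the tool goes at most 62.5 mm and 10.7 degrees, less where a joint would pass 70% of its speed; a pose out of reach is approached as far as the arm can. A call with a number of a shift or a turn outside -1 to 1 is refused whole. A call with a gripper value outside its range is refused whole. OPENING is the opening, from 0 (shut) to 1 (fully open), set as the call begins (- or left out, the last holds). The fingers move at their own pace and stop on an object; FORCE is the grip in N (left out, the last holds). Time passes only in rows, so rows that do not move let the fingers close. It gives the time, the measured TCP pose, the force, the opening and the grip force at its end, in the units of the state.
- r.get_state(): the state, without advancing time (a new reading comes with each control period).
- r.camera(name): name is "scene" or "top" or "wrist"; returns a dict with "image" (480x640x3 uint8, blue, green, red), "depth" (480x640 float32, m along the optical axis (not along the pixel's ray), 0 where there is no reading), "vfov" (degrees; the focal length in pixels is half the picture's height over the tangent of half this angle, whatever the lens; pixels are square), "cx", "cy" (the principal point, pixels), "rvec" (rotation vector, rad) and "tvec" (3), from world to camera coordinates, as OpenCV has them. Camera axes: x right, y down, z forward; pixel columns grow to the right and rows downward; lengths in m; the calibration is good to about 2 mm. A picture is of the moment at which its call begins.
- r.finish_job(): hands the job in; it is judged then, once.
The state is a dict: "t": time; "joints": joint angles; "joint_vel": joint speeds; "joint_efforts": joint torques, N m; "tool_pos": TCP position; "eef_rot": TCP orientation; "wrist_force": force on the tool from outside, world axes, zero at the start; "moment": the same for the moment, N m; "finger_gap": opening from 0.0 (shut) to 1.0 (fully open); "grasp_force": force on a finger pad.
Only numpy, scipy, OpenCV 4.12 (cv2) and the standard library are available. Lean on these libraries where they do the work, as an engineer would, in place of code of your own. Each camera call takes 0.05 s, during which the arm holds its last target. There are 200 camera calls.

### The job

The upper half of the larger plaster mould is leaning on the sloping wooden drying rack: take it by its wooden grip bar and close the mould with it, on the mould base whose two guide pins fit its two holes (the larger base; either way round is fine). Turn it level above the pins, lower it gently and level over both of them, and keep hold of it until it lies flat and fully home on the base; then let go and move clear. Do not push about the small figurines and the egg blank that stand among the moulds.

Things in the scene. Friction and masses are not known exactly. Their poses are not given: they have to be found in the camera images.
- mould_top: upper mould half, loose, about 0.45 kg (varies): white plaster plate 96 (x) x 140 (y) x 24 mm thick (z), with two through holes 18 mm in diameter at y = -50 and +50 mm on its long centre line, and a wooden grip bar on top. Origin: centre of the underside; z points out of the top. It starts lying face up on the rack's slope, tilted 28 degrees, its x pointing up the slope, its y level
- top_seat (a point): centre of the underside of the upper half (same point and axes as mould_top)
- top_grip (a point): middle of the solid, flat-sided light wooden grip bar that stands on the middle of the upper half: 24 mm thick (x), 76 mm long (y), 40 mm tall (24 to 64 mm above the underside). The point is 48 mm above the underside, 24 mm above the plate's top face; axes as the plate
- mould_base: lower mould half, the larger of the two bases, fixed: white plaster block 96 (x) x 140 (y) x 45 mm high with a round cavity 60 mm across in its top face. Two upright brass guide pins 14 mm in diameter stand on top at y = -50 and +50 mm: straight for 20 mm, then tapering to 6 mm at the tip, 32 mm above the face. Origin: centre of the underside, on the table
- mould_base_face (a point): centre of the larger base's top face, 45 mm above the table, between the feet of the pins; axes as the base (pins along y)
- small_base: a lower half of another, smaller mould, fixed: plaster block 80 x 100 x 35 mm high with the same kind of pins (32 mm tall), but 64 mm apart. Not to be used. Origin: centre of the underside
- rack: wooden drying rack, fixed: a board 150 mm wide (y) sloping up at 28 degrees towards its +x, from 24 mm above the table at its lower edge (x = -50 mm) to 76 mm at its upper edge (x = 47 mm), with a lip along the lower edge that stands 16 mm out of the slope and holds the upper mould half. The slope faces its -x side, roughly towards the robot. Origin: under its middle, on the table
- figurine_a: small white figurine, loose bystander, 44 mm wide, 62 mm tall; origin at its foot
- figurine_b: small white figurine like figurine_a, loose bystander, 44 mm wide, 62 mm tall, at the other gap; origin at its foot
- egg_blank: white egg-shaped blank standing on its flat end, loose bystander, 48 mm wide, 57 mm tall; origin at its foot
Things that resemble listed ones, but are neither listed nor needed, are in the scene too. Leave any pink or purple look-alike of the mould_top alone.

How it is judged:
By the outcome, as a careful person would: the job done as asked, in the order asked, and still so for the second after the job is handed in, with the robot touching nothing.
It also fails if it takes over 48 s, if anything falls off the work surface, if the arm or the gripper's body presses on something with over 40 N, if the wrist force passes 120 N, or if a joint passes its speed limit or range.

## Working session

There is one attempt and no reset: what is moved stays moved. The work goes in short steps, Python scripts to look and compute and a shell command to move; the robot and the scene stay as the last step left them, time stands still between calls to the robot, and variables do not carry over. Pictures are saved under pics/ and viewed, at most 10 in all, crops included, and the job is handed in when it is done.

```bash
mkdir -p pics; cat > h.py <<'E'
import numpy as np, cv2
from station import r
from scipy.spatial.transform import Rotation as R
def shot(n,fn=None):
    c=r.camera(n); np.savez(f'/tmp/{n}.npz',**c)
    if fn: cv2.imwrite('pics/'+fn,c['image'])
    return c
def cloud(c):
    h,w=c['depth'].shape; f=h/2/np.tan(np.radians(c['vfov'])/2)
    u,v=np.meshgrid(np.arange(w),np.arange(h)); d=c['depth']
    P=np.stack([(u-c['cx'])/f*d,(v-c['cy'])/f*d,d],-1)
    M=R.from_rotvec(np.ravel(c['rvec'])).as_matrix()
    W=(P-np.ravel(c['tvec']))@M; W[d==0]=np.nan
    return W
E
python3 - <<'E'
from h import *
print(r.get_state(),r.grip_point_offset)
for n in('top','scene'):
    c=shot(n,n+'1.png'); print(n,c['vfov'],c['rvec'],c['tvec'],c['cx'],c['cy'])
E
```

```text
{'t': 0.0, 'joints': array([-1.40810869e+00,  2.45809540e-01,  1.55901924e+00, -7.80758734e-07,
        1.33871239e+00, -1.74139174e-01]), 'joint_vel': array([-6.34766238e-04,  1.43723449e-03,  1.52331929e-03,  2.96468839e-04,
       -2.80396299e-05, -9.22033450e-04]), 'joint_efforts': array([-6.44387319e-05, -4.29502881e+01, -3.26123321e+01, -1.54866329e-04,
        5.38709370e-03, -4.75240668e-06]), 'tool_pos': array([ 0.21470986, -0.61291813,  0.23018042]), 'eef_rot': array([-9.74246468e-04,  9.85851467e-01,  1.67618422e-01,  5.19854025e-06]), 'wrist_force': array([ 0.2196742 ,  0.30135064, -0.89697174]), 'moment': array([ 0.02575542,  0.02977652, -0.01890252]), 'grasp_force': 0.0, 'finger_gap': 1.001936864017778} 0.0187
top 51.18597396983088 [ 2.16788448 -2.20671051  0.14693183] [-0.00351423  0.5101285   0.88652915] 320.5828955348786 235.29038654250235
scene 51.42647190875179 [ 1.29248048  2.1478442  -1.04359703] [ 0.24305511 -0.21874372  1.42190401] 330.4456164002695 232.4076868091546
```

View pics/top1.png

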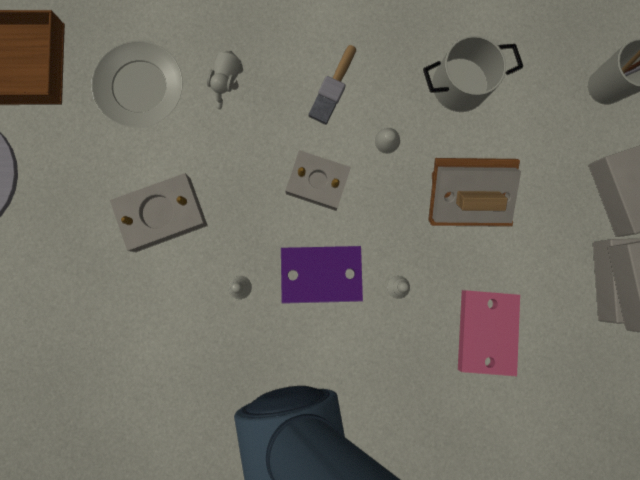

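View pics/scene1.png

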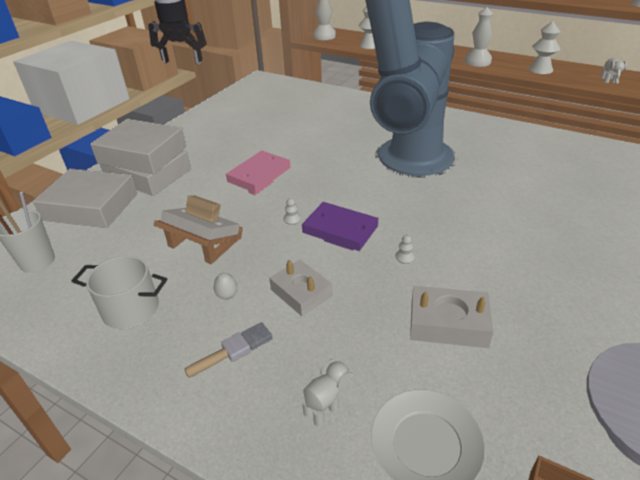

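Top view: the grip bar is at about (482,201) on the rack, and the large base at (157,212) with pins at (127,220) and (181,200). The figurines are at (240,287) and (399,287), and the egg at (388,140).

```bash
python3 - <<'E'
from h import *
C={n:dict(np.load(f'/tmp/{n}.npz')) for n in('top','scene')}
c=C['top'];W=cloud(c);hsv=cv2.cvtColor(c['image'],cv2.COLOR_BGR2HSV)
def reg(x0,x1,y0,y1):
    m=np.zeros((480,640),bool);m[y0:y1,x0:x1]=1;return m
wood=(hsv[...,1]>80)&(hsv[...,0]<25)
z=W[...,2]
# plate
m=reg(434,519,163,222)&(hsv[...,1]<60)&(z>.03)
P=W[m];P=P[np.isfinite(P).all(1)]
for i in range(4):
    A=np.c_[P[:,:2],np.ones(len(P))];k=np.linalg.lstsq(A,P[:,2],rcond=None)[0];e=A@k-P[:,2];P=P[abs(e)<.004]
n=np.array([-k[0],-k[1],1]);n/=np.linalg.norm(n);print('plate n',n,'tilt',np.degrees(np.arccos(n[2])),len(P))
cnt=P[:,:2].astype(np.float32);print('rect',cv2.minAreaRect(cnt),P.mean(0))
h=(W-[0,0,k[2]])@n
m=reg(440,519,163,222)&wood&(h>.03)
P=W[m];print('bar',len(P),P.mean(0),np.median(h[m]))
print(cv2.minAreaRect(P[:,:2].astype(np.float32)))
ax=np.linalg.svd(P-P.mean(0))[2][0];print(ax, np.ptp((P-P.mean(0))@ax))
# base
m=reg(100,210,165,255)&(abs(z-.045)<.006)&(hsv[...,1]<60);P=W[m];print('base',P.mean(0),cv2.minAreaRect(P[:,:2].astype(np.float32)))
for b in((100,150,205,235),(165,200,185,215)):
    m=reg(*b)&wood;P=W[m];print('pin',np.argwhere(m).mean(0)[::-1],m.sum(),P[:,2].max(),np.nanmean(P,0),cv2.minAreaRect(P[:,:2].astype(np.float32))[0])
for nme,b in(('figL',(225,255,270,302)),('figR',(385,415,270,302)),('egg',(372,403,124,156)),('smallbase',(284,352,148,212))):
    m=reg(*b)&(z>.02);P=W[m];print(nme,np.median(P,0),P[:,2].max())
E
```

```text
plate n [-0.46011396  0.01571327  0.88772081] tilt 27.41177231576376 2494
rect ((0.572030782699585, -0.28913819789886475), (0.14140188694000244, 0.08615845441818237), 88.93690490722656) [ 0.57033035 -0.28933855  0.06683001]
bar 664 [ 0.55309449 -0.28698196  0.10222718] 0.040042065676166264
((0.5542798638343811, -0.28840985894203186), (0.07663102447986603, 0.025781825184822083), 88.88545989990234)
[-0.03167812 -0.99945952  0.00878471] 0.07670140675431404
base [0.55500502 0.2786379  0.04434851] ((0.555656909942627, 0.2789526581764221), (0.09712472558021545, 0.14095325767993927), 19.742259979248047)
pin [126.57333333 219.96      ] 75 nan [0.53786752 0.32259698 0.0652124 ] (0.5380744934082031, 0.3232840299606323)
pin [181.25373134 200.        ] 67 nan [0.57115955 0.22924061 0.06619597] (0.576000452041626, 0.23150479793548584)
figL [0.41921809 0.13447336 0.04323579] 0.06385274663565545
figR [ 0.41385592 -0.15141927  0.04339547] 0.06385052062901873
egg [ 0.68044102 -0.13675284  0.04344564] 0.06056159489843798
smallbase [ 0.61172203 -0.00868723  0.03429283] 0.0677413112502762
```

```bash
cat >> h.py <<'E'
def q2R(q): return R.from_quat([q[1],q[2],q[3],q[0]])
def tool(yaw,tilt): # tool x along plate y (yaw+90), tool y along plate x, z into plate; plate x rises by tilt deg
    P=R.from_euler('z',yaw,degrees=True)*R.from_euler('y',-tilt,degrees=True)
    M=P.as_matrix(); return R.from_matrix(np.c_[M[:,1],M[:,0],-M[:,2]])
def rows(p0,R0,p1,R1,N):
    w=(R0.inv()*R1).as_rotvec()/N
    S=sum(R.from_rotvec(w*k).as_matrix() for k in range(N))
    d=np.linalg.solve(S,R0.inv().apply(np.array(p1)-p0))
    print(N,'x',np.round(np.r_[d/.05,np.degrees(w)/6],3).tolist())
def cur():
    s=r.get_state(); return np.array(s['tool_pos']),q2R(s['eef_rot'])
E
python3 - <<'E'
from h import *
W=cloud(dict(np.load('/tmp/top.npz')));b=W[140:335,585:640].reshape(-1,3);b=b[b[:,2]>.02]
print(b.min(0),b.max(0))
p,Q=cur(); v=[.36,-.36,.26];Rv=tool(-1.6,14);rows(p,Q,v,Rv,10)
n=np.array([-.4693,.0131,.8829]);g=np.array([.5612,-.2883,.0884])
rows(np.array(v),Rv,g-.0187*n+.1*n,tool(-1.6,28),8)
E
```

```text
[ 0.33087338 -0.59823393  0.02004142] [ 0.66216101 -0.51782746  0.12315808]
10 x [0.614, -0.1, -0.055, -0.206, 0.139, -1.146]
8 x [0.193, 0.293, 0.374, -0.292, 0.0, -0.0]
```

```bash
python3 -m jog '[[0.51,-0.08,-0.05,-0.17,0.12,-0.95],[0.51,-0.08,-0.05,-0.17,0.12,-0.95],[0.51,-0.08,-0.05,-0.17,0.12,-0.95],[0.51,-0.08,-0.05,-0.17,0.12,-0.95],[0.51,-0.08,-0.05,-0.17,0.12,-0.95],[0.51,-0.08,-0.05,-0.17,0.12,-0.95],[0.51,-0.08,-0.05,-0.17,0.12,-0.95],[0.51,-0.08,-0.05,-0.17,0.12,-0.95],[0.51,-0.08,-0.05,-0.17,0.12,-0.95],[0.51,-0.08,-0.05,-0.17,0.12,-0.95],[0.51,-0.08,-0.05,-0.17,0.12,-0.95],[0.51,-0.08,-0.05,-0.17,0.12,-0.95]]' 1 60
python3 - <<'E'
from h import *
p,Q=cur()
n=np.array([-.4693,.0131,.8829]);g=np.array([.5612,-.2883,.0884])
rows(p,Q,g-.0187*n+.1*n,tool(-1.6,28),8)
E
```

```text
t: 1.6
tool_pos: [0.3587, -0.3598, 0.2634]
eef_rot: [0.087, 0.712, 0.691, 0.087]
wrist_force: [0.6, 0.1, -0.4]
finger_gap: 1.0
grasp_force: 0.0
8 x [0.193, 0.292, 0.383, -0.289, -0.004, -0.004]
```

```bash
python3 -m jog '[[0.19,0.29,0.38,-0.29,0,0],[0.19,0.29,0.38,-0.29,0,0],[0.19,0.29,0.38,-0.29,0,0],[0.19,0.29,0.38,-0.29,0,0],[0.19,0.29,0.38,-0.29,0,0],[0.19,0.29,0.38,-0.29,0,0],[0.19,0.29,0.38,-0.29,0,0],[0.19,0.29,0.38,-0.29,0,0],[0,0,0,0,0,0],[0,0,0,0,0,0]]'
python3 - <<'E'
from h import *
c=shot('wrist','w1.png');W=cloud(c);hsv=cv2.cvtColor(c['image'],cv2.COLOR_BGR2HSV)
print(c['vfov'],c['rvec'],c['tvec'])
n=np.array([-.4693,.0131,.8829]);g=np.array([.5612,-.2883,.0884]);h=(W-g)@n
m=(abs(h-.016)<.006)&(hsv[...,1]>60)&(np.linalg.norm(W-g,axis=2)<.07)
P=W[m];print('bartop',len(P),P.mean(0),np.median(h[m]))
x=tool(-1.6,28).as_matrix();L=((P-g)@x[:,:2]).astype(np.float32);print('along toolx,y',cv2.minAreaRect(L))
m=(abs(h+.024)<.005)&(np.linalg.norm(W-g,axis=2)<.11);P=W[m]
k=np.linalg.svd(P-P.mean(0),full_matrices=False)[2][2];print('n',k)
L=((P-g)@x[:,:2]).astype(np.float32);print('plate',len(P),cv2.minAreaRect(L),L.min(0),L.max(0))
E
```

```text
t: 2.85
tool_pos: [0.5219, -0.2903, 0.1619]
eef_rot: [0.173, 0.698, 0.674, 0.169]
wrist_force: [0.3, -0.5, 0.3]
finger_gap: 1.002
grasp_force: 0.0
64.31605438632859 [-2.73527572  0.15993909 -0.67310146] [-0.54577735 -0.19067744 -0.02543371]
bartop 4860 [ 0.55322066 -0.28616675  0.10241878] 0.01620910873247989
along toolx,y ((-0.001016966998577118, -0.0005910256877541542), (0.023579232394695282, 0.07620293647050858), 89.59638214111328)
n [-0.46837354  0.01057398  0.88346727]
plate 21620 ((-0.0013044923543930054, -0.0008250847458839417), (0.09636370837688446, 0.14054203033447266), 89.81732940673828) [-0.0715678  -0.04921417] [0.06910063 0.04755027]
```

View pics/w1.png

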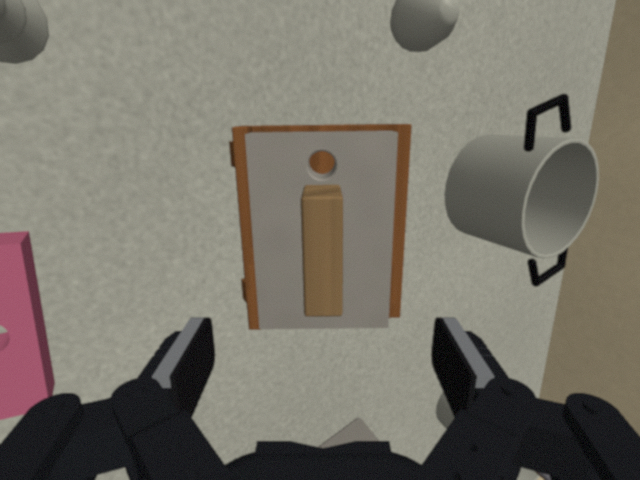

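The wrist view shows the bar at (322,250), its hole at (322,163), and clear space for the fingers on both sides. The estimate is good to about 1 mm.

```bash
python3 - <<'E'
from h import *
p,Q=cur();T=tool(-1.4,28);n=-T.as_matrix()[:,2]
g=np.array([.5612,-.2883,.0884])+T.apply([-.001,-.0006,0])
rows(p,Q,g-.0177*n,T,8)
E
```

```text
8 x [0.006, -0.002, 0.253, 0.001, 0.002, -0.011]
```

```bash
python3 -m jog '[[0.01,0,0.25,0,0,-0.01],[0.01,0,0.25,0,0,-0.01],[0.01,0,0.25,0,0,-0.01],[0.01,0,0.25,0,0,-0.01],[0.01,0,0.25,0,0,-0.01],[0.01,0,0.25,0,0,-0.01],[0,0,0.25,0,0,-0.01],[0,0,0.25,0,0,-0.01],[0,0,0,0,0,0]]' && python3 -m jog '[[0,0,0,0,0,0],[0,0,0,0,0,0],[0,0,0,0,0,0],[0,0,0,0,0,0],[0,0,0,0,0,0],[0,0,0,0,0,0],[0,0,0,0,0,0],[0,0,0,0,0,0]]' 0 80
```

```text
t: 4.03
tool_pos: [0.5691, -0.2877, 0.0721]
eef_rot: [0.173, 0.695, 0.677, 0.169]
wrist_force: [-0.1, -0.1, 0.4]
finger_gap: 0.998
grasp_force: 0.0
t: 5.03
tool_pos: [0.5692, -0.2885, 0.074]
eef_rot: [0.174, 0.695, 0.677, 0.169]
wrist_force: [-4.7, 0.6, 6.1]
finger_gap: 0.267
grasp_force: 79.7
```

```bash
python3 -m jog '[[0,0,-0.1,0,0,0],[0,0,-0.15,0,0,0],[0,0,-0.25,0,0,0],[0,0,-0.25,0,0,0],[0,0,-0.25,0,0,0],[0,0,-0.25,0,0,0],[0,0,-0.25,0,0,0],[0,0,-0.25,0,0,0],[0,0,-0.25,0,0,0],[0,0,-0.1,0,0,0]]'
python3 - <<'E'
from h import *
p,Q=cur(); v=[.53,-.12,.21];rows(p,Q,v,tool(9,0),12)
rows(np.array(v),tool(9,0),[.535,.12,.21],tool(20,0),12)
E
```

```text
t: 6.28
tool_pos: [0.5198, -0.2873, 0.1673]
eef_rot: [0.174, 0.695, 0.677, 0.169]
wrist_force: [0.3, 0.2, -3.7]
finger_gap: 0.269
grasp_force: 79.5
12 x [0.277, 0.052, -0.063, 0.389, 0.037, -0.143]
12 x [0.387, 0.105, 0.0, 0.0, 0.0, -0.153]
```

```bash
python3 -m jog '[[0.28,0.05,-0.06,0.39,0.04,-0.14],[0.28,0.05,-0.06,0.39,0.04,-0.14],[0.28,0.05,-0.06,0.39,0.04,-0.14],[0.28,0.05,-0.06,0.39,0.04,-0.14],[0.28,0.05,-0.06,0.39,0.04,-0.14],[0.28,0.05,-0.06,0.39,0.04,-0.14],[0.28,0.05,-0.06,0.39,0.04,-0.14],[0.28,0.05,-0.06,0.39,0.04,-0.14],[0.28,0.05,-0.06,0.39,0.04,-0.14],[0.28,0.05,-0.06,0.39,0.04,-0.14],[0.28,0.05,-0.06,0.39,0.04,-0.14],[0.28,0.05,-0.06,0.39,0.04,-0.14]]' >/dev/null
python3 -m jog '[[0.39,0.1,0,0,0,-0.15],[0.39,0.1,0,0,0,-0.15],[0.39,0.1,0,0,0,-0.15],[0.39,0.1,0,0,0,-0.15],[0.39,0.1,0,0,0,-0.15],[0.39,0.1,0,0,0,-0.15],[0.39,0.1,0,0,0,-0.15],[0.39,0.1,0,0,0,-0.15],[0.39,0.1,0,0,0,-0.15],[0.39,0.1,0,0,0,-0.15],[0.39,0.1,0,0,0,-0.15],[0.39,0.1,0,0,0,-0.15],[0,0,0,0,0,0],[0,0,0,0,0,0],[0,0,0,0,0,0]]'
python3 - <<'E'
from h import *
shot('wrist','w2.png');shot('top');shot('scene')
E
```

```text
t: 9.65
tool_pos: [0.532, 0.1229, 0.2088]
eef_rot: [-0.003, 0.576, 0.817, 0.001]
wrist_force: [0.2, 0.1, -3.8]
finger_gap: 0.268
grasp_force: 79.4
```

View pics/w2.png

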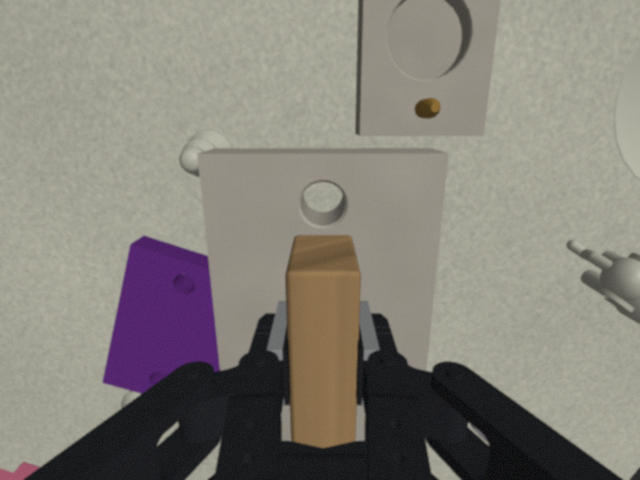

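Wrist view: plate held level with its hole at (322,203). The large base is at the top, with its near pin at (428,106). I'll move on until both pins are visible, then measure.

```bash
python3 -m jog '[[0.4,0,0,0,0,0],[0.4,0,0,0,0,0],[0.4,0,0,0,0,0],[0,0,0,0,0,0],[0,0,0,0,0,0],[0,0,0,0,0,0]]'
cat > m.py <<'E'
from h import *
c=shot('wrist');W=cloud(c);hsv=cv2.cvtColor(c['image'],cv2.COLOR_BGR2HSV)
p,Q=cur();L=Q.inv().apply((W-p).reshape(-1,3)).reshape(W.shape)  # tool frame
cm=np.isfinite(W).all(2); f=240/np.tan(np.radians(c['vfov'])/2); Mc=R.from_rotvec(np.ravel(c['rvec'])).as_matrix(); o=-Mc.T@np.ravel(c['tvec'])
def ray(u,v,pt,n):
    d=Mc.T@np.array([(u-c['cx'])/f,(v-c['cy'])/f,1]);return o+d*((pt-o)@n)/(d@n)
# plate top
m=cm&(abs(L[...,2]-.005)<.012)&(hsv[...,1]<70)&(abs(L[...,1])<.06)&(L[...,0]>.015)&(L[...,0]<.09)
P=L[m]
for i in range(4):
    ce=P.mean(0);k=np.linalg.svd(P-ce,full_matrices=False)[2][2];k*=-np.sign(k[2]);P=P[abs((P-ce)@k)<.002]
print('plate n in tool',k,'z at bar',ce[2]-(k[:2]@(-ce[:2]))/k[2],len(P))
m&=abs((L-ce)@k)<.003
b=P[(P[:,0]>.02)]
xs=np.arange(.03,.068,.002);lo=[];hi=[]
for x in xs:
    s=P[abs(P[:,0]-x)<.001][:,1];lo.append(s.min());hi.append(s.max())
lo=np.polyfit(xs-.05,lo,1);hi=np.polyfit(xs-.05,hi,1);print('edges y lo,hi',lo,hi,'end x',P[:,0].max())
# hole: component of not-plate inside
pm=(~m).astype(np.uint8);nc,lab,st,cen=cv2.connectedComponentsWithStats(pm)
n_w=Q.apply(k);pt=p+Q.apply(ce);H=None
for i in range(1,nc):
    if 300<st[i,4]<4000 and st[i,2]<80 and 0.5<st[i,2]/st[i,3]<2:
        u,v=cen[i];h=Q.inv().apply(ray(u,v,pt,n_w)-p)
        if abs(h[1])<.02 and .03<h[0]<.07: H=h;print('hole tool',h,st[i],cen[i])
# base
z=W[...,2]
m=cm&(abs(z-.045)<.005)&(hsv[...,1]<70)&(np.linalg.norm(W[...,:2]-[.555,.279],axis=2)<.1)
P=W[m];print('face',P.mean(0)[2],len(P),cv2.minAreaRect(P[:,:2].astype(np.float32)))
pin=cm&(hsv[...,1]>90)&(hsv[...,0]<30)&(z>.05)&(np.linalg.norm(W[...,:2]-[.555,.279],axis=2)<.09)
nc,lab,st,cen=cv2.connectedComponentsWithStats(pin.astype(np.uint8))
for i in range(1,nc):
    if st[i,4]>30:
        q=W[lab==i];t=q[q[:,2]>q[:,2].max()-.006];print('pin',cen[i],st[i,4],'tip',t.mean(0),len(t),'all',q.mean(0))
print('tool',p,Q.as_matrix().round(4).tolist())
E
python3 m.py
```

```text
t: 10.55
tool_pos: [0.5119, 0.1796, 0.2092]
eef_rot: [-0.003, 0.576, 0.817, 0.001]
wrist_force: [0.3, -0.6, -3.9]
finger_gap: 0.272
grasp_force: 79.4
plate n in tool [-2.31702745e-03  9.53504874e-04 -9.99996861e-01] z at bar 0.007250671775178293 25931
edges y lo,hi [-0.00708222 -0.04794181] [-0.00064684  0.04825722] end x 0.06898408398360183
hole tool [0.04953858 0.00016416 0.00713605] [ 300  182   45   44 1461] [322.29089665 202.8110883 ]
face 0.044494062658127546 13884 ((0.557476818561554, 0.278938353061676), (0.09695801138877869, 0.14020991325378418), 19.731643676757812)
pin [432.03370787  46.78426966] 445 tip [0.53971521 0.32488923 0.0753967 ] 154 all [0.53828809 0.32335537 0.06814264]
pin [335.42553778 275.07804744] 3626 tip [0.50703535 0.20938829 0.2417587 ] 2191 all [0.50524389 0.21163222 0.23448496]
tool [0.51192213 0.17949376 0.20919739] [[-0.3362, 0.9418, -0.0026], [0.9418, 0.3362, 0.0054], [0.006, -0.0006, -1.0]]
```

```bash
cat > tgt.py <<'E'
import sys
from h import *
x,y,z,yaw,N=map(float,sys.argv[1:]);p,Q=cur();T=tool(yaw,0)
rows(p,Q,np.array([x,y,z])-T.apply([-.0005,.0002,0]),T,int(N))
E
python3 tgt.py .5575 .2789 .135 19.7 10
```

```text
10 x [0.157, 0.152, 0.149, -0.001, -0.006, -0.001]
```

```bash
python3 -m jog '[[0.16,0.15,0.15,0,-0.006,0],[0.16,0.15,0.15,0,-0.006,0],[0.16,0.15,0.15,0,-0.006,0],[0.16,0.15,0.15,0,-0.006,0],[0.16,0.15,0.15,0,-0.006,0],[0.16,0.15,0.15,0,-0.006,0],[0.16,0.15,0.15,0,-0.006,0],[0.16,0.15,0.15,0,-0.006,0],[0.16,0.15,0.15,0,-0.006,0],[0.14,0.15,0.15,0,-0.006,0],[0,0,0,0,0,0],[0,0,0,0,0,0],[0,0,0,0,0,0],[0,0,0,0,0,0]]'
python3 m.py
python3 - <<'E'
from h import *
im=dict(np.load('/tmp/wrist.npz'))['image'];a=cv2.resize(im[120:300,220:460],None,fx=2,fy=2)
c=shot('scene');b=cv2.resize(c['image'][210:370,360:540],None,fx=2,fy=2)
o=np.zeros((max(len(a),len(b)),a.shape[1]+b.shape[1],3),np.uint8)[:, :800*2]
o[:len(a),:a.shape[1]]=a;o[:len(b),a.shape[1]:]=b
o=cv2.resize(o,(800,int(800*o.shape[0]/o.shape[1])));cv2.imwrite('pics/c1.png',o)
E
```

```text
t: 12.35
tool_pos: [0.5557, 0.2795, 0.1348]
eef_rot: [0.0, 0.576, 0.817, -0.0]
wrist_force: [-0.0, -0.7, -3.6]
finger_gap: 0.268
grasp_force: 79.4
plate n in tool [-2.25729627e-03  6.01878395e-04 -9.99997271e-01] z at bar 0.007187710974460582 25903
edges y lo,hi [ 0.0013532  -0.04790059] [-0.00028201  0.0482581 ] end x 0.06885519170936459
hole tool [0.04949257 0.00022457 0.00707613] [ 301  181   44   44 1471] [322.33582597 202.59415364]
face 0.04455203370661436 1957 ((0.5404482483863831, 0.325375497341156), (0.09620426595211029, 0.040805619210004807), 19.620243072509766)
pin [324.12903226 185.7016129 ] 124 tip [0.53793292 0.33421035 0.12654686] 5 all [0.54081572 0.32434673 0.07650157]
pin [322.88487839 339.66154388] 14185 tip [0.55323855 0.28961098 0.20806142] 39 all [0.55270141 0.28920265 0.16496016]
tool [0.55569617 0.27955564 0.13469269] [[-0.3366, 0.9416, -0.0002], [0.9416, 0.3366, -0.0003], [-0.0002, -0.0003, -1.0]]
```

View pics/c1.png

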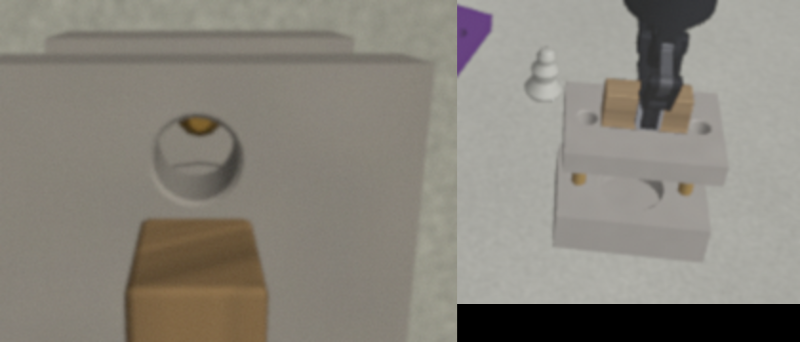

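Through the far hole at crop (198,155), the pin shows at (198,125), so it is nearly centred. I'll correct about 1 mm and descend onto the tapers.

```bash
python3 -m jog '[[-0.01,0.02,0,0,0,0],[0,0,0.1,0,0,0],[0,0,0.1,0,0,0],[0,0,0.1,0,0,0],[0,0,0.1,0,0,0],[0,0,0.1,0,0,0],[0,0,0.1,0,0,0],[0,0,0.1,0,0,0],[0,0,0,0,0,0],[0,0,0,0,0,0],[0,0,0,0,0,0],[0,0,0,0,0,0]]'
python3 m.py
python3 - <<'E'
from h import *
im=dict(np.load('/tmp/wrist.npz'))['image'];a=cv2.resize(im[140:250,260:390],None,fx=3,fy=3)
c=shot('scene');b=cv2.resize(c['image'][230:330,400:510],None,fx=3.3,fy=3.3)
o=np.zeros((330,a.shape[1]+b.shape[1],3),np.uint8);o[:,:a.shape[1]]=a;o[:,a.shape[1]:]=b
cv2.imwrite('pics/c2.png',o)
E
```

```text
t: 13.95
tool_pos: [0.5568, 0.2796, 0.0996]
eef_rot: [-0.0, 0.576, 0.818, -0.0]
wrist_force: [0.6, 0.3, -4.4]
finger_gap: 0.273
grasp_force: 79.4
plate n in tool [-2.07782082e-03  7.26257142e-04 -9.99997578e-01] z at bar 0.007200735730631269 25908
edges y lo,hi [ 0.00215374 -0.04781449] [-0.00371983  0.04825618] end x 0.06886975256218486
hole tool [0.04950378 0.0002622  0.00709807] [ 301  181   44   44 1484] [322.36051213 202.64757412]
face 0.044312810700911864 1203 ((0.5395020842552185, 0.32817280292510986), (0.09592350572347641, 0.03508034348487854), 19.78542709350586)
pin [322.71285141 192.20281124] 498 tip [0.53965404 0.33430378 0.09179187] 9 all [0.54029069 0.32679612 0.07332323]
pin [322.87473565 339.56880023] 14186 tip [0.55432217 0.28967179 0.17280721] 37 all [0.55377846 0.28932499 0.12982335]
tool [0.55676908 0.27960122 0.09957195] [[-0.3368, 0.9416, -0.0004], [0.9416, 0.3368, -0.0003], [-0.0001, -0.0004, -1.0]]
```

View pics/c2.png

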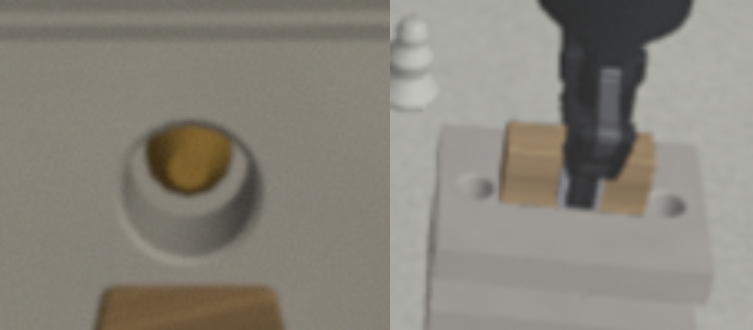

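The pin tip sits centrally in the far hole (crop (190,170), hole centre (192,190)), with no contact force so far. I'll keep lowering gently.

```bash
python3 -m jog '[[0,0,0.05,0,0,0],[0,0,0.05,0,0,0],[0,0,0.05,0,0,0],[0,0,0.05,0,0,0],[0,0,0,0,0,0],[0,0,0,0,0,0]]'; python3 m.py | grep -v edges
```

```text
t: 14.8
tool_pos: [0.5567, 0.2796, 0.0894]
eef_rot: [-0.0, 0.576, 0.818, -0.0]
wrist_force: [1.1, 0.0, -4.3]
finger_gap: 0.269
grasp_force: 79.4
plate n in tool [-0.00260673  0.00129114 -0.99999577] z at bar 0.007368849141673741 25879
hole tool [0.04949822 0.00018832 0.00724006] [ 301  181   44   45 1483] [322.38975051 202.63452461]
face 0.044181154462926635 811 ((0.5392481088638306, 0.32943195104599), (0.09632612764835358, 0.03248298913240433), 19.712968826293945)
pin [322.8969697  194.83030303] 660 tip [0.54052684 0.32645124 0.07700218] 145 all [0.54007354 0.3274144  0.07217812]
pin [322.86376444 339.63426317] 14196 tip [0.55374254 0.28958823 0.16279178] 43 all [0.55371282 0.28928036 0.11964549]
tool [0.55676901 0.27961379 0.08953354] [[-0.3369, 0.9415, -0.0004], [0.9415, 0.3369, -0.0003], [-0.0001, -0.0005, -1.0]]
```

```bash
python3 -m jog '[[0,0,0.04,0,0,0],[0,0,0.04,0,0,0],[0,0,0.04,0,0,0],[0,0,0.04,0,0,0],[0,0,0.04,0,0,0],[0,0,0.02,0,0,0],[0,0,0,0,0,0],[0,0,0,0,0,0]]'; python3 -m jog '[[0,0,0.02,0,0,0],[0,0,0.01,0,0,0],[0,0,0,0,0,0],[0,0,0,0,0,0]]'
```

```text
t: 15.85
tool_pos: [0.5567, 0.2796, 0.0785]
eef_rot: [-0.0, 0.576, 0.818, -0.0]
wrist_force: [0.4, 0.8, -4.8]
finger_gap: 0.267
grasp_force: 79.4
t: 16.35
tool_pos: [0.5567, 0.2796, 0.0769]
eef_rot: [-0.0, 0.576, 0.818, -0.0]
wrist_force: [-0.9, -1.0, -4.3]
finger_gap: 0.273
grasp_force: 79.4
```

```bash
python3 -m jog '[[0,0,0.01,0,0,0],[0,0,0.01,0,0,0],[0,0,0,0,0,0],[0,0,0,0,0,0]]'; python3 -m jog '[[0,0,0.01,0,0,0],[0,0,0.01,0,0,0],[0,0,0,0,0,0],[0,0,0,0,0,0]]'
```

```text
t: 16.85
tool_pos: [0.5567, 0.2796, 0.0759]
eef_rot: [-0.0, 0.576, 0.818, -0.0]
wrist_force: [-0.5, -0.2, -2.5]
finger_gap: 0.271
grasp_force: 79.6
t: 17.35
tool_pos: [0.5567, 0.2797, 0.0758]
eef_rot: [-0.0, 0.576, 0.818, -0.0]
wrist_force: [-4.6, -1.3, 4.3]
finger_gap: 0.268
grasp_force: 80.8
```

```bash
python3 -m jog '[[0,0,0.01,0,0,0],[0,0,0.01,0,0,0],[0,0,0,0,0,0],[0,0,0,0,0,0]]'; python3 m.py | head -1
python3 - <<'E'
from h import *
c=shot('scene');cv2.imwrite('pics/c3.png',cv2.resize(c['image'][220:360,370:530],None,fx=4,fy=4))
E
```

```text
t: 17.85
tool_pos: [0.5567, 0.2797, 0.0758]
eef_rot: [-0.0, 0.576, 0.818, -0.001]
wrist_force: [-9.1, -1.1, 10.5]
finger_gap: 0.275
grasp_force: 81.7
plate n in tool [ 4.74879879e-04  4.13194181e-05 -9.99999886e-01] z at bar 0.007215692313064602 25865
```

View pics/c3.png

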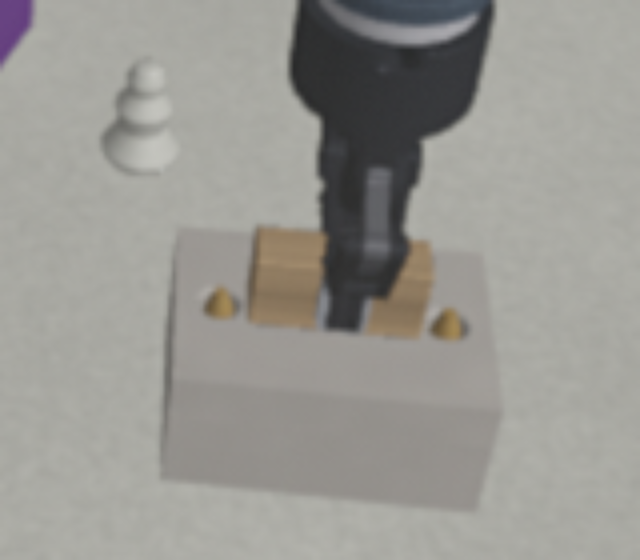

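Both pins protrude through the holes (crop (222,300) and (450,323)), and the plate lies flush with no gap. I'll relieve the force, release and retreat.

```bash
python3 -m jog '[[0,0,-0.02,0,0,0],[0,0,0,0,0,0],[0,0,0,0,0,0]]'; python3 -m jog '[[0,0,0,0,0,0],[0,0,0,0,0,0],[0,0,0,0,0,0],[0,0,0,0,0,0],[0,0,0,0,0,0],[0,0,0,0,0,0]]' 1 20; python3 -m jog '[[0,0,-0.1,0,0,0],[0,0,-0.2,0,0,0],[0,0,-0.4,0,0,0],[0,0,-0.4,0,0,0],[0,0,-0.4,0,0,0],[0,0,-0.4,0,0,0],[0,0,-0.4,0,0,0],[0,0,-0.2,0,0,0],[0,0,0,0,0,0],[0,0,0,0,0,0],[0,0,0,0,0,0]]'
python3 - <<'E'
from h import *
a=shot('scene')['image'];b=shot('top')['image']
cv2.imwrite('pics/f.png',np.hstack([cv2.resize(a[180:400,180:540],(400,244)),cv2.resize(b[100:320,80:440],(400,244))]))
E
```

```text
t: 18.32
tool_pos: [0.5569, 0.2797, 0.0758]
eef_rot: [-0.0, 0.576, 0.818, -0.0]
wrist_force: [-6.3, -0.9, 6.7]
finger_gap: 0.266
grasp_force: 80.9
t: 19.08
tool_pos: [0.5567, 0.2796, 0.0749]
eef_rot: [-0.0, 0.576, 0.818, -0.0]
wrist_force: [0.4, 0.1, -0.1]
finger_gap: 1.0
grasp_force: 0.0
t: 20.45
tool_pos: [0.5562, 0.2794, 0.1987]
eef_rot: [-0.001, 0.576, 0.818, -0.001]
wrist_force: [-0.0, 0.3, -0.1]
finger_gap: 1.002
grasp_force: 0.0
```

View pics/f.png

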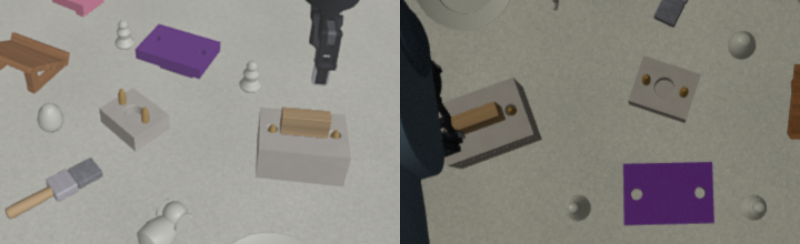

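The mould is closed and flush with both pins through at (272,128) and (336,134). The gripper is clear, and the figurines and egg are still standing in place.

```bash
python3 -c "
from station import r
print(r.finish_job())"
```

```text
the job is handed in; nothing more can be done
None
```

The upper mould half lies flat and fully home on the larger base with both pins through its holes, the gripper has let go and is clear, the figurines and egg were left alone, and the job was handed in at about 20.5 s.

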